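Seat the keyed drive shaft in the pulley hub and hold it home

TASK

Take the square-headed keyed shaft out of the black rack and push it down into the hub of the toothed pulley on the drive unit, turning it until its key slips into the keyway, then keep pushing against the spring until the collar sits flush on the hub. Finish while still gripping the shaft and holding it pressed fully home: do not let go, because the spring would lift it out again. Leave the round-headed shaft and the other things on the table where they are.

Things in the scene. Friction and masses are not known exactly. Their poses are not given: they have to be found in the camera images.
- shaft: Loose steel keyed shaft, 0.36 to 0.54 kg, upright in one of the two wells of the rack, hanging by its collar. Origin: on the axis at the collar's underside; z up the axis, x towards the key. Collar: disc 56 mm across, z 0 to 6 mm, with a lug 10 mm wide reaching 38 mm from the axis directly above the key (+x).
- shaft_head (a point): Centre of the keyed shaft's square head, 29 mm above the collar's underside: 26 x 26 mm with faces square to the shaft's x and y, reaching from 6 to 52 mm above the collar's underside; grip it from above on either pair of faces.
- shaft_tip (a point): Lower end of the keyed shaft, on the axis 48 mm below the collar's underside. Shank round, 24 mm across, its last 7 mm tapering to 16 mm. Key on the +x side: 7 mm wide, outer face 18 mm from the axis, from 2 to 32 mm below the collar, so the lowest 16 mm of the shank is plain round.
- hub_mouth (a point): Centre of the hub's flat top face, 100 mm above the table, fixed to the drive unit. z up; x is the nominal direction of the keyway. Vertical bore 27.5 mm across; keyway 10 mm wide, reaching 21 mm from the axis, open at the top and as long as the bore. Away from the keyway the key lands on the top face with the collar still 32 mm above it.
- keyway_nominal (a point): Point 16 mm out along the nominal keyway direction on the hub's top face, fixed to the drive unit. The real keyway lies anywhere within 0.6 rad either way of it and is not reported: find it by sight or by turning the pressed shaft. The pulley with its hub turns only against about 0.22 N m of friction.
- plunger_rest (a point): On the hub's axis 36 mm below its top face: top of the spring plunger in the bore at rest (this point does not move). It is met when the collar is 12 mm above the face and pushes up with 8 N, rising to 14 N when the collar rests on the face.
- drive: The drive unit (fixed), origin at the centre of its underside, axes as for the hub mouth 100 mm above it. White housing 150 x 150 x 62 mm on a base plate 170 x 170 mm; toothed aluminium pulley about 109 mm across, top 86 mm above the table, with a steel hub boss about 60 mm across rising to 100 mm.
- rack: Black plastic rack (fixed), 100 x 250 x 55 mm, origin at the centre of its underside, long along its y. Two square wells 42 mm wide right through it at y = -65 and y = +65 mm; one holds the keyed shaft, the other the idler shaft. The collars rest on its top, 55 mm above the table.
- idler: Loose steel idler shaft in the other well of the rack, to be left alone: same collar and shank without key or lug, and a round head 28 mm across. Origin at the underside of the collar.
- spare_pulley: Loose aluminium ring 80 mm across, 22 mm high, to be left alone. Origin at its underside.
- bearing: Loose bearing ring 44 mm across, 12 mm high, between the robot and the gap of rack and drive, to be left alone. Origin at its underside.
- screwdriver: Screwdriver lying to the right, to be left alone.
- wrench: Wrench lying to the left, to be left alone.
- parts_tray: Empty grey tray 100 x 80 x 30 mm on the right, to be left alone. Origin at its underside.
- grease: Closed white jar 56 mm across, 90 mm high, to be left alone. Origin at its underside.
- mouse: Round black computer mouse, 60 mm across and 34 mm high, on the left, to be left alone. Origin at its underside.
Not all that is in view belongs to the job. Leave any blue look-alike of the drive alone.

How it is judged:
By the outcome, as a careful person would: the job done as asked, in the order asked, and still so for the second after the job is handed in, while the arm keeps its last pose, push and grip.
It also fails if it takes over 48 s, if anything falls off the work surface, if the arm or the gripper's body presses on something with over 40 N, if the wrist force passes 120 N, or if a joint passes its speed limit or range.

ROBOT

A 6-joint arm with a two-finger parallel gripper is mounted at the origin on the work surface. World frame = base frame: x ahead of the robot, y to its left, z up, the work surface at z = 0. Lengths are in m, angles in degrees, forces in N, time in s.
With the tool pointing down it reaches from about 0.375 to 0.9 m from the base axis. Payload 3.1 kg.
Tool frame: the origin (TCP) lies on the centre line of the jaws, within the pads' length; the fingertips stand 22 mm ahead of it and the grasp point (between the pads) lies 3 mm ahead of it; z points along the fingers, y is the line along which they close (so a half turn about z gives the same grasp; the last joint's range is limited). The gripper opens to 87 mm and grips with 3 to 60 N. Pads are 19 mm wide; open, the fingers measure 117 mm over their backs; the gripper's body (75 mm by 190 mm) begins 51 mm behind the grasp point.
Start: joints at [65.002, 30.224, 82.088, -0, 67.689, -10.227], TCP at [0.159, 0.604, 0.245] pointing down, gripper open.
Joint ranges: [-176.69, 176.69], [-43.24, 126.21], [12.49, 139.97], [-82, 262], [0, 151.66], [-163.58, 163.58]. Speed limits (degrees/s): [159.86, 159.86, 180, 180, 180, 180].

INTERFACE

Orientations are given as a 3x3 rotation matrix whose columns are the frame's x, y, z axes.
In Python, from rig import * gives the robot as it stands.
- The arm moves only by the shell command python3 -m jog 'ROWS'. ROWS is text: rows parted by semicolons, each of 7 numbers parted by spaces: the shift along the tool's x, y, z in mm, then the turn, a rotation vector about the tool's x, y, z in rad, then the finger opening in mm, from 0 to 87. In form: tx ty tz ax ay az fingers; .... A call has 1 to 12 rows; each row shifts and turns the commanded pose from where the row before left it, along the tool's axes as they then stand; what a row does not reach is not made up. A row lasts 1/8 s, in which the tool goes at most 62.5 mm and 10.7 degrees, less where a joint would pass 70% of its speed; a pose out of reach is approached as far as the arm can. A call with a gripper value outside its range is refused whole. The fingers move at their own pace and stop on an object; the grip force is fixed at half the most. Time passes only in rows, so rows that do not move let the fingers close. It gives the time, the measured TCP pose, the force, the opening and the grip force at its end, in the units of the state.
- read_state(): the state, without advancing time (a new reading comes with each control period).
- capture(name): name is "scene" or "side" or "wrist"; returns a dict with "color" (480x640x3 uint8, red, green, blue), "camera_matrix" (3x3 intrinsics, pixels), "R" (3x3) and "t" (3): a world point X has camera coordinates R X + t. Camera axes: x right, y down, z forward; pixel columns grow to the right and rows downward; lengths in m; the calibration is good to about 2 mm. A picture is of the moment at which its call begins. There is no depth.
- hand_in(): hands the job in; it is judged then, once.
Trained networks look in the newest picture that a camera, given by its name, has taken for a name from the list of things; names that differ only in an ending like _2 or _b are one class to them, and where a whole thing is asked for, a point or a joint stands for the part that bears it (a point fixed in the world has none). Each returns a list of dicts, best first, with "conf" (0 to 1); they miss things now and then, are a little off and sometimes report something else, mostly with a low value. They report only what shows in the picture. A call takes as long as a camera call. They do not tell look-alikes from the thing itself.
- find_in(camera, target): "at" ([x, y, z] in m, in world coordinates, good to about 4 mm: the middle of the surface that is visible of it).
- trace(camera, target): "pixels" (480x640 bool, what is visible of it).
- place_of(camera, target): "at" ([x, y, z] in m, in world coordinates, good to about 4 mm: a listed point, or the origin of a listed thing).
The state is a dict: "time_s": time; "joint_positions": joint angles; "qvel": joint speeds; "tau": joint torques, N m; "position": TCP position; "tcp_rot": TCP orientation; "force": force on the tool from outside, world axes, zero at the start; "moment": the same for the moment, N m; "opening": opening from 0.0 (shut) to 1.0 (fully open); "grasp_force": force on a finger pad.
Only numpy, scipy, OpenCV 4.12 (cv2) and the standard library are available. Lean on these libraries where they do the work, as an engineer would, in place of code of your own. Each camera call takes 0.05 s, during which the arm holds its last target. There are 200 camera calls.

## Working session

There is one attempt and no reset: what is moved stays moved. The work goes in short steps, Python scripts to look and compute and a shell command to move; the robot and the scene stay as the last step left them, time stands still between calls to the robot, and variables do not carry over. Pictures are saved under pics/ and viewed, at most 10 in all, crops included, and the job is handed in when it is done.

```bash
mkdir -p pics; cat > h.py <<'E'
from rig import *
import numpy as np, cv2
def save(c,n):
    im=capture(c); cv2.imwrite(f'pics/{n}.png',im['color'][:,:,::-1]); return im
def proj(im,X):
    p=im['camera_matrix']@(im['R']@np.array(X)+im['t']); return p[:2]/p[2]
def ray(im,px):
    d=im['R'].T@np.linalg.solve(im['camera_matrix'],[px[0],px[1],1.]); o=-im['R'].T@im['t']; return o,d
def atz(im,px,z):
    o,d=ray(im,px); return o+d*(z-o[2])/d[2]
E
python3 - <<'E'
from h import *
np.set_printoptions(precision=4,suppress=True)
a=save('scene','scene0');b=save('side','side0')
cv2.imwrite('pics/both0.png',cv2.resize(np.vstack([a['color'],b['color']])[:,:,::-1],(400,600)))
for c,im in(('scene',a),('side',b)):
    print(c,-im['R'].T@im['t'])
    for t in('shaft','shaft_head','hub_mouth','keyway_nominal','drive','rack','idler'):
        for r in place_of(c,t)[:3]: print(c,t,round(r['conf'],2),np.array(r['at']),proj(im,r['at']))
E
```

```text
scene [1.0561 0.6467 0.9888]
scene shaft 0.72 [0.518  0.236  0.0572] [364.0301 294.0916]
scene shaft_head 0.94 [0.5139 0.2374 0.085 ] [366.2833 287.1036]
scene hub_mouth 0.67 [ 0.2543 -0.2753  0.1021] [306.8542 152.7614]
scene hub_mouth 0.6 [ 0.5207 -0.2355  0.0984] [251.361 195.253]
scene hub_mouth 0.52 [ 0.4114  0.4802 -0.0033] [462.8584 342.3549]
scene keyway_nominal 0.97 [ 0.2677 -0.268   0.0951] [305.4176 157.0351]
scene keyway_nominal 0.85 [ 0.5355 -0.2311  0.1019] [248.2202 197.311 ]
scene keyway_nominal 0.21 [ 0.5202 -0.2389  0.0604] [252.2652 203.7484]
scene drive 0.65 [ 0.5225 -0.2331  0.0003] [254.9548 218.6683]
scene drive 0.56 [ 0.5283  0.1717 -0.0001] [342.8192 294.4877]
scene drive 0.55 [ 0.2567 -0.2702  0.0006] [308.062  177.1478]
scene rack 0.55 [0.5287 0.171  0.0025] [342.5671 293.8621]
scene rack 0.24 [0.523  0.2375 0.0082] [361.901 306.282]
scene rack 0.18 [ 0.3688 -0.0489  0.0021] [328.7139 224.3199]
scene idler 0.93 [0.535  0.1023 0.0554] [323.7013 268.7953]
side [ 0.0706 -0.6844  1.0902]
side shaft 0.94 [0.5211 0.2331 0.0581] [281.1428 176.3187]
side shaft 0.65 [ 0.3655 -0.0475 -0.0026] [280.5229 290.7445]
side shaft_head 0.95 [0.5183 0.2386 0.0865] [278.799  167.7614]
side hub_mouth 0.6 [ 0.5206 -0.2383  0.104 ] [385.2684 298.2265]
side hub_mouth 0.56 [ 0.2524 -0.2759  0.0999] [282.9603 373.2788]
side keyway_nominal 0.94 [ 0.271  -0.2616  0.095 ] [287.8941 363.9325]
side keyway_nominal 0.87 [ 0.5368 -0.2326  0.1009] [389.7415 293.7878]
side drive 0.97 [ 0.2552 -0.2746 -0.001 ] [285.5473 392.6041]
side drive 0.82 [ 0.523  -0.2368 -0.0011] [380.5983 321.7255]
side drive 0.23 [0.5176 0.2345 0.0557] [279.7705 177.0984]
side rack 0.89 [0.5246 0.1718 0.0034] [293.9192 204.4052]
side rack 0.41 [0.5209 0.2318 0.0572] [281.3214 176.8867]
side idler 0.86 [0.5363 0.1052 0.0565] [310.2758 205.7207]
side idler 0.41 [ 0.5371 -0.2325  0.0999] [389.7732 293.9437]
```

View pics/scene0.png

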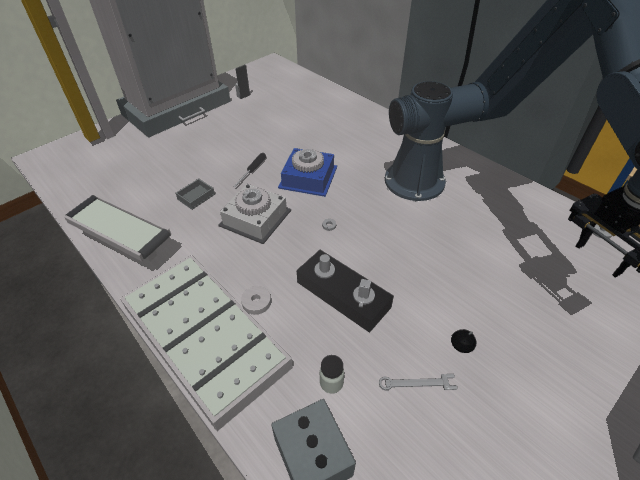

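View pics/side0.png

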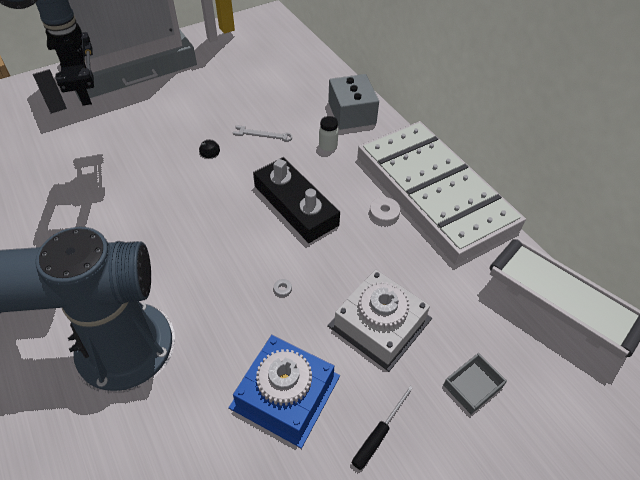

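The scene picture shows two drives: white at (252,203) and a blue look-alike at (308,165). They are at (385,300) and (284,375) in the side view. The white one is meant. In the rack, the square head is at scene (364,290) / side (280,172), and the round head is at (323,265) / (310,200). Next I'll triangulate and enlarge these to confirm.

```bash
python3 - <<'E'
from h import *
np.set_printoptions(precision=4,suppress=True)
a=capture('scene');b=capture('side');w=capture('wrist')
cr=lambda im,u,v,r=50:cv2.resize(im['color'][v-r:v+r,u-r:u+r,::-1],(400,300) if 0 else (300,300),interpolation=cv2.INTER_CUBIC)
cv2.imwrite('pics/crop0.png',np.vstack([np.hstack([cr(a,345,280),cr(b,290,190)]),np.hstack([cr(a,252,203,45),cr(b,385,305,45)])]))
def tri(t,near):
    P=[]
    for c,im in(('scene',a),('side',b)):
        r=min(place_of(c,t),key=lambda r:np.linalg.norm(np.array(r['at'])-near)); P.append(ray(im,proj(im,r['at'])))
    A=0;B=0
    for o,d in P:
        d=d/np.linalg.norm(d);M=np.eye(3)-np.outer(d,d);A=A+M;B=B+M@o
    return np.linalg.solve(A,B)
for t,n in(('shaft_head',[.517,.237,.085]),('shaft',[.52,.235,.056]),('idler',[.535,.103,.055]),('hub_mouth',[.52,-.236,.1]),('keyway_nominal',[.536,-.232,.1]),('rack',[.527,.17,0]),('drive',[.52,-.235,0])): print(t,tri(t,np.array(n)))
s=read_state();R=np.array(s['tcp_rot']);print(R,s['force'],s['position'],s['time_s'])
cw=-w['R'].T@w['t'];print('cam in tool',R.T@(cw-s['position']));print('cam axes in tool',R.T@w['R'].T)
E
```

```text
shaft_head [0.5158 0.2348 0.0867]
shaft [0.5192 0.2358 0.0531]
idler [0.5339 0.1066 0.0573]
hub_mouth [ 0.5204 -0.2364  0.1031]
keyway_nominal [ 0.5385 -0.2307  0.1014]
rack [0.5279 0.1721 0.0065]
drive [ 0.5209 -0.2357 -0.004 ]
[[-0.967   0.2549 -0.    ]
 [ 0.2549  0.967  -0.    ]
 [-0.     -0.     -1.    ]] [-0.2043 -0.262   1.0203] [0.1593 0.6043 0.2445] 1.65
cam in tool [ 0.0829  0.0004 -0.1407]
cam axes in tool [[-0.0003 -0.9548 -0.2973]
 [ 1.     -0.     -0.0008]
 [ 0.0008 -0.2973  0.9548]]
```

View pics/crop0.png

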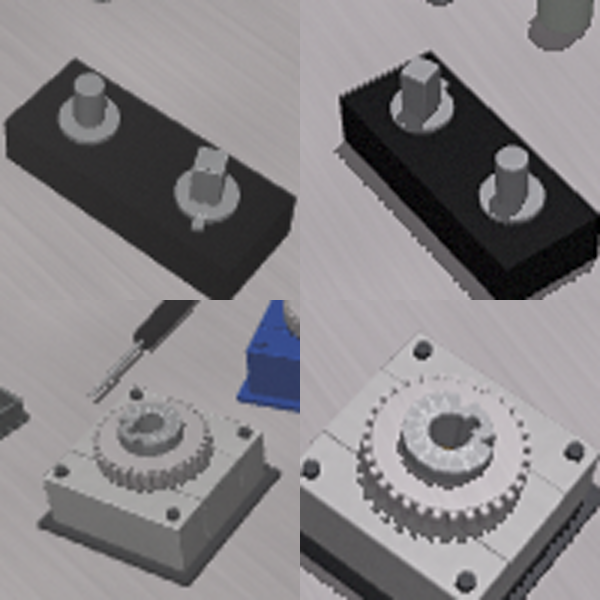

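The crops confirm the keyed shaft: square head with a lug, at scene (364,290), lug tip near (361,305). The hub's keyway shows on its right side in the side view, near (395,300). Heights agree with the text (head 87, hub 103 mm). Now I'll work out the yaw angles.

```bash
python3 - <<'E'
from h import *
a=capture('scene');b=capture('side')
def ang(im,p,c,z): d=(atz(im,p,z)-np.array(c+[z]))[:2]; return np.degrees(np.arctan2(d[1],d[0])),np.hypot(*d)
print('lug',ang(a,(361.3,304.7),[.518,.2355],.061))
print('key',ang(b,(395.5,300.5),[.5205,-.236],.1))
E
python3 -m jog '-44 -26.5 0 0 0 0 87;-44 -26.5 0 0 0 0 87;-44 -26.5 0 0 0 0 87;-44 -26.5 0 0 0 0 87;-44 -26.5 0 0 0 0 87;-44 -26.5 0 0 0 0 87;-44 -26.5 0 0 0 0 87;-44 -26.5 0 0 0 0 87;-44 -26.5 0 0 0 0 87;-44 -26.5 0 0 0 0 87;0 0 0 0 0 0 87'
python3 - <<'E'
from h import *
w=save('wrist','w1'); s=read_state()
print(s['position'],s['joint_positions'],s['tcp_rot'])
for t in('shaft_head','shaft'):
  for r in place_of('wrist',t)[:2]: print(t,r['conf'],r['at'],proj(w,r['at']))
E
```

```text
lug (np.float64(32.22203135497944), np.float64(0.03701276353961101))
key (np.float64(-42.59633236609774), np.float64(0.023827265653544257))
time_s: 3.12
position: [0.5204, 0.2333, 0.2447]
tcp_rot: [[-0.966, 0.26, 0.002], [0.26, 0.966, -0.0], [-0.002, 0.0, -1.0]]
force: [0.2, 0.8, -0.4]
opening: 0.998
grasp_force: 0.0
[0.51831989 0.23462302 0.24445051] [ 1.30962239e+01  2.58985526e+01  9.02860231e+01  1.71357792e-02
  6.38111949e+01 -6.19459688e+01] [[-9.66082086e-01  2.58235171e-01  1.11027676e-05]
 [ 2.58235164e-01  9.66082048e-01  2.78123512e-04]
 [ 6.10950881e-05  2.71557267e-04 -9.99999961e-01]]
shaft_head 0.73 [0.5151, 0.2354, 0.0834] [321.27139071 222.63436616]
shaft 0.9 [0.5194, 0.2337, 0.0539] [320.69743461 219.61911737]
```

View pics/w1.png

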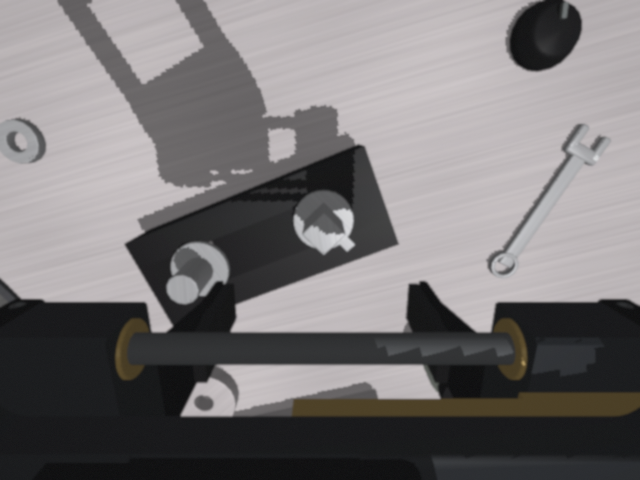

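The wrist view shows the keyed shaft's collar at (323,221) with its lug towards (350,245). The idler is at (190,275) and the mouse and wrench are on the right. I'll turn the jaws to the square faces, about 43° clockwise. Then I'll fit the pose of the shaft and drive silhouettes to the trace masks.

```bash
python3 -m jog '0 0 0 0 0 0.15 87;0 0 0 0 0 0.15 87;0 0 0 0 0 0.15 87;0 0 0 0 0 0.15 87;0 0 0 0 0 0.15 87;0 0 0 0 0 0 87'
cat >> h.py <<'E'
from scipy.optimize import minimize
def ring(r,z,n=40):
    t=np.arange(n)*2*np.pi/n; return np.c_[r*np.cos(t),r*np.sin(t),t*0+z]
def box(x0,x1,y0,y1,z0,z1): return np.array([[x,y,z] for x in(x0,x1) for y in(y0,y1) for z in(z0,z1)])
SHAFT=[np.r_[ring(.028,0),ring(.028,.006)],box(-.013,.013,-.013,.013,.006,.052),box(0,.038,-.005,.005,0,.006)]
DRIVE=[box(-.085,.085,-.085,.085,0,.008),box(-.075,.075,-.075,.075,0,.062),np.r_[ring(.0545,.07),ring(.0545,.086)],np.r_[ring(.03,.086),ring(.03,.1)]]
def render(im,parts,p,z0,s=4):
    m=np.zeros((480*s//1,640*s),np.uint8); c,q=np.cos(p[2]),np.sin(p[2])
    for P in parts:
        X=np.c_[p[0]+c*P[:,0]-q*P[:,1],p[1]+q*P[:,0]+c*P[:,1],P[:,2]+z0]
        u=(X@im['R'].T+im['t'])@im['camera_matrix'].T; u=(u[:,:2]/u[:,2:]+.5)*s-.5
        cv2.fillConvexPoly(m,cv2.convexHull(u.astype(np.float32)).round().astype(np.int32),1)
    return cv2.resize(m.astype(np.float32),(640,480),interpolation=cv2.INTER_AREA)
def fit(cams,target,parts,p0,z0):
    im={};mk={}
    for c in cams:
        im[c]=capture(c); best=0
        for r in trace(c,target):
            m=np.array(r['pixels'],np.float32); o=(m*render(im[c],parts,p0,z0)).sum()
            if o>best: best=o; mk[c]=m
    def cost(q,cs):
        p=[p0[0]+q[0]*.01,p0[1]+q[1]*.01,p0[2]+q[2]*.2]
        return sum(np.abs(render(im[c],parts,p,z0)-mk[c]).sum()/mk[c].sum() for c in cs)
    for cs in [[c] for c in mk]+[list(mk)]:
        r=minimize(cost,[0,0,0],args=(cs,),method='Nelder-Mead',options=dict(initial_simplex=[[-.3,-.3,-.5],[.7,-.2,-.3],[-.2,.7,.3],[.1,.1,.9]],xatol=.01,fatol=1e-4))
        print(target,cs,(p0[0]+r.x[0]*.01).round(4),(p0[1]+r.x[1]*.01).round(4),'yaw',np.degrees(p0[2]+r.x[2]*.2).round(1),'cost',round(r.fun,3))
E
python3 - <<'E'
from h import *
w=save('wrist','w2'); s=read_state()
print(s['position'],s['joint_positions'])
fit(['scene','side','wrist'],'shaft',SHAFT,[.518,.2355,.57],.055)
fit(['scene','side'],'drive',DRIVE,[.521,-.236,.3],0)
for r in place_of('wrist','shaft_head')[:1]: print(r['conf'],r['at'],proj(w,r['at']))
u,v=proj(w,[.518,.2355,.06]).astype(int);print(u,v)
cv2.imwrite('pics/w2c.png',cv2.resize(w['color'][max(v-60,0):v+60,max(u-80,0):u+80,::-1],None,fx=4,fy=4,interpolation=cv2.INTER_CUBIC))
E
```

```text
time_s: 4.03
position: [0.5159, 0.2372, 0.2446]
tcp_rot: [[-0.537, 0.843, -0.001], [0.843, 0.537, 0.0], [0.0, -0.0, -1.0]]
force: [0.0, -0.2, 0.6]
opening: 1.0
grasp_force: 0.0
[0.51614367 0.23697684 0.24462115] [ 1.33879664e+01  2.58212140e+01  9.03967716e+01  6.10997843e-03
  6.38058733e+01 -1.91375188e+01]
shaft ['scene'] 0.5203 0.2358 yaw 30.3 cost 0.1
shaft ['side'] 0.5222 0.2384 yaw 39.3 cost 0.156
shaft ['wrist'] 0.519 0.2358 yaw 29.4 cost 0.037
shaft ['scene', 'side', 'wrist'] 0.5197 0.2357 yaw 29.4 cost 0.327
drive ['scene'] 0.5197 -0.2369 yaw 18.6 cost 0.031
drive ['side'] 0.5202 -0.2361 yaw 19.3 cost 0.024
drive ['scene', 'side'] 0.5202 -0.2374 yaw 18.8 cost 0.056
0.94 [0.5185, 0.2348, 0.0838] [322.41384347 232.95528981]
322 225
```

View pics/w2c.png

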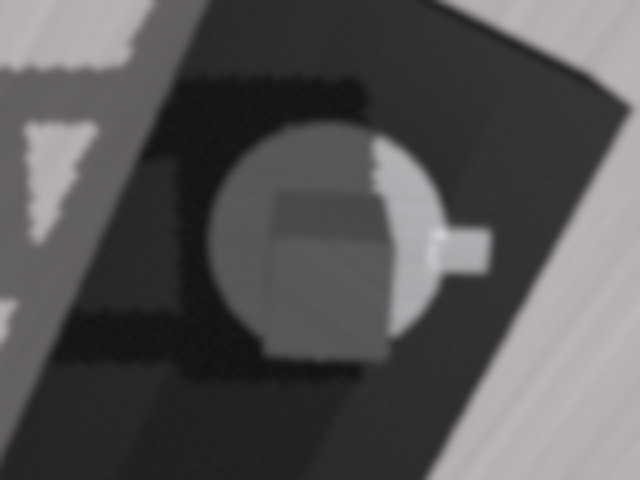

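The crop confirms the keyed shaft: square head, with its lug pointing right along tool +y. The silhouette fit from the wrist camera gives (0.519, 0.236) and yaw about 30°. The drive fit gives (0.520, -0.237) and yaw 18.8°. Now I'll descend and grasp.

```bash
python3 -m jog '-1 1.7 0 0 0 0.04 87;0 0 40 0 0 0 87;0 0 40 0 0 0 87;0 0 40 0 0 0 87;0 0 25 0 0 0 87;0 0 12 0 0 0 87;0 0 0 0 0 0 87;0 0 0 0 0 0 20;0 0 0 0 0 0 20;0 0 0 0 0 0 20;0 0 0 0 0 0 20;0 0 0 0 0 0 20'
```

```text
time_s: 6.12
position: [0.5192, 0.236, 0.0877]
tcp_rot: [[-0.499, 0.866, 0.0], [0.866, 0.499, 0.0], [-0.0, 0.0, -1.0]]
force: [0.0, -0.3, 0.3]
opening: 0.514
grasp_force: 0.0
```

```bash
python3 -m jog '0 0 0 0 0 0 20;0 0 0 0 0 0 20;0 0 0 0 0 0 20;0 0 0 0 0 0 20;0 0 0 0 0 0 20'
```

```text
time_s: 6.75
position: [0.5193, 0.2361, 0.0875]
tcp_rot: [[-0.499, 0.866, 0.0], [0.866, 0.499, 0.0], [-0.0, 0.0, -1.0]]
force: [1.7, 0.1, -1.7]
opening: 0.299
grasp_force: 30.0
```

Gripped at 26 mm opening with 30 N. Lifting.

```bash
python3 -m jog '0 0 -10 0 0 0 20;0 0 -25 0 0 0 20;0 0 -35 0 0 0 20;0 0 -35 0 0 0 20;0 0 -35 0 0 0 20;0 0 -20 0 0 0 20;0 0 0 0 0 0 20' && python3 -m jog '-20 -10 0 0 0 0 20;-40 -21.5 0 0 0 0 20;-40 -21.5 0 0 0 0 20;-40 -21.5 0 0 0 0 20;-40 -21.5 0 0 0 0 20;-40 -21.5 0 0 0 0 20;-40 -21.5 0 0 0 0 20;-40 -21.5 0 0 0 0 20;-40 -21.5 0 0 0 0 20;-40 -21.5 0 0 0 0 20;-40 -21.5 0 0 0 0 20;-35 -18.6 0 0 0 0 20' && python3 -m jog '0 0 0 0 0 0.1 20;0 0 0 0 0 0.1 20;0 0 0 0 0 0 20'
python3 - <<'E'
from h import *
w=save('wrist','w3'); s=read_state()
print(s['position'],s['joint_positions'],s['tcp_rot'][0],s['force'])
for t in('hub_mouth','keyway_nominal','shaft_tip','shaft_head'):
  for r in place_of('wrist',t)[:2]: print(t,r['conf'],r['at'],proj(w,r['at']))
E
```

```text
time_s: 7.62
position: [0.5194, 0.236, 0.249]
tcp_rot: [[-0.5, 0.866, 0.003], [0.866, 0.5, 0.0], [-0.001, 0.002, -1.0]]
force: [-0.2, -0.6, -5.4]
opening: 0.299
grasp_force: 30.0
time_s: 9.12
position: [0.534, -0.2808, 0.2453]
tcp_rot: [[-0.499, 0.867, -0.004], [0.867, 0.499, 0.003], [0.004, -0.002, -1.0]]
force: [-0.2, -0.7, -4.9]
opening: 0.296
grasp_force: 30.0
time_s: 9.5
position: [0.5341, -0.2792, 0.2455]
tcp_rot: [[-0.318, 0.948, -0.004], [0.948, 0.318, 0.003], [0.004, -0.003, -1.0]]
force: [0.5, -0.3, -5.9]
opening: 0.297
grasp_force: 30.0
[ 0.53440589 -0.27922144  0.24588155] [-3.81918439e+01  2.85047972e+01  8.51328250e+01 -6.90967893e-03
  6.65736311e+01 -5.67914791e+01] [-0.31899442  0.94775195 -0.00296624] [ 0.30122556  1.41956381 -4.79196374]
keyway_nominal 0.88 [0.5354, -0.2355, 0.0986] [340.65911588 185.49319394]
keyway_nominal 0.61 [0.5302, -0.2788, 0.2409] [314.20157075 315.70112785]
shaft_head 0.92 [0.5352, -0.28, 0.2405] [323.65046769 320.54467801]
```

View pics/w3.png

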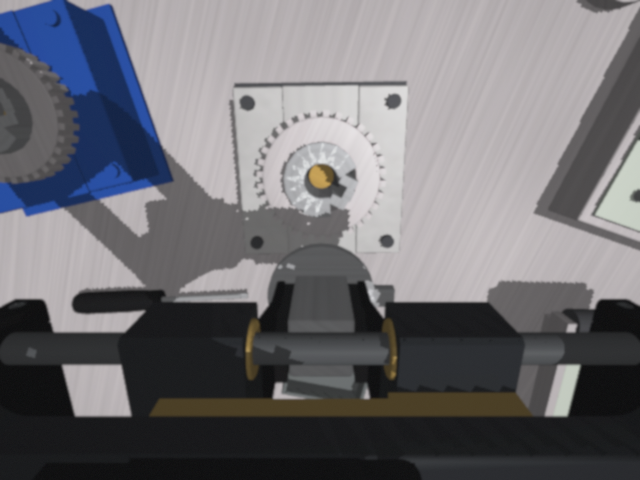

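The wrist view shows the white drive's hub at (320,178), with its brass plunger. A dark notch near (345,183) points right and slightly down. The held shaft is at (320,285) with its lug to the right (382,295). Enlarging the hub and fitting the drive.

```bash
python3 - <<'E'
from h import *
w=capture('wrist'); s=read_state()
g=w['color'][133:223,260:380,::-1]
g=cv2.resize(g,None,fx=6,fy=6,interpolation=cv2.INTER_CUBIC)
g=(255*(g/255.)**.6).astype(np.uint8)
cv2.imwrite('pics/w3c.png',g)
fit(['wrist','scene','side'],'drive',DRIVE,[.520,-.237,.33],0)
print('commanded/meas',s['position'],'hub px',proj(w,[.520,-.237,.1]))
for d in(-30,-15,0,19,35,50): 
  a=np.radians(d); print(d,(proj(w,[.520+.021*np.cos(a),-.237+.021*np.sin(a),.1])-[260,133])*6)
E
```

```text
drive ['wrist'] 0.5185 -0.2364 yaw 19.2 cost 0.022
drive ['scene'] 0.5204 -0.237 yaw 18.8 cost 0.029
drive ['side'] 0.5192 -0.2376 yaw 19.5 cost 0.076
drive ['wrist', 'scene', 'side'] 0.519 -0.237 yaw 19.0 cost 0.13
commanded/meas [ 0.53530664 -0.27959555  0.2473471 ] hub px [320.55511627 179.75022439]
-30 [464.84830656 396.19192136]
-15 [491.67679553 366.18086164]
0 [510.06995325 330.08925495]
19 [519.20248089 279.30503744]
35 [513.72524979 235.84346949]
50 [497.80593533 197.75366386]
```

View pics/w3c.png

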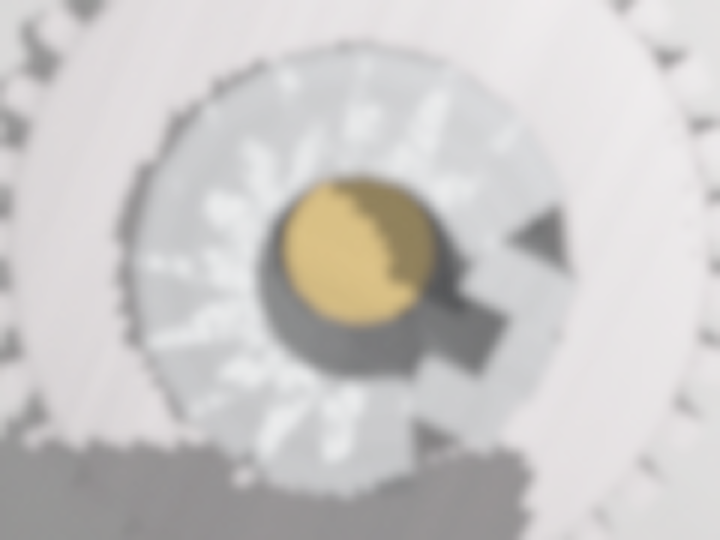

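The enlarged crop shows the bore centred at about (362,276). The keyway runs to about (494,348), right and down, 29° clockwise of tool y, so its world yaw is about -10.5°. That is inside the 19° ± 34° range. Next I'll check where the held collar sits relative to the tool, using its rim and lug in the picture.

```bash
python3 - <<'E'
from h import *
np.set_printoptions(precision=1,suppress=True,linewidth=200)
w=capture('wrist'); s=read_state();R=np.array(s['tcp_rot'])
p=np.mean([np.array(read_state()['position']),[.5344,-.2792,.2459],[.5353,-.2796,.2473]],0)
g=w['color'].mean(2)
pr=lambda x,y,z:proj(w,p+R@np.array([x,y,z])/1000)
print('pred rim +x low',pr(28,0,32.5),'rim top',pr(28,0,26.5),'left/right low',pr(0,-28,32.5),pr(0,28,32.5),'top',pr(0,-28,26.5),pr(0,28,26.5))
print('lug tip corners top',pr(5,38,26.5),pr(-5,38,26.5),'bottom',pr(5,38,32.5),pr(-5,38,32.5))
print('col320 rows 232-258',g[232:258,318:323].mean(1))
print('lug col 384-388, rows 276-312',g[276:312,384:389].mean(1))
print('row 292 cols 366-402',g[290:294,366:402].mean(0))
for row in(265,275,285): print(row,'L',g[row,258:285],'R',g[row,358:382])
E
```

```text
pred rim +x low [321.3 241.6] rim top [321.3 245.2] left/right low [269.4 291.2] [373.3 291.2] top [267.8 296.2] [374.9 296.2]
lug tip corners top [394.7 287.4] [393.5 304.8] bottom [392.4 282.7] [391.3 299.6]
col320 rows 232-258 [101.6 102.9 103.7 104.3 104.4 104.8 104.7 104.6 104.6 103.3  98.9  90.3  81.7  79.2  82.9  88.2  91.1  90.9  90.6  90.1  89.7  88.9  89.1  90.   90.9  91.2]
lug col 384-388, rows 276-312 [185.2 184.9 184.7 184.5 184.4 184.4 183.7 177.1 153.2 111.1  81.1  75.7  77.9  82.9  88.9  90.5  90.5  89.5  88.9  88.8  89.6  89.5  89.1  88.5  85.5  77.   62.3  49.9  44.3  45.5  52.1  60.2  63.5
  62.9  60.9  59.5]
row 292 cols 366-402 [ 41.8  87.7 135.9 166.8 182.4 194.2 203.2 202.9 190.7 174.3 164.1 156.8 143.5 121.9 101.9  92.2  89.8  90.   89.8  89.7  90.1  90.   89.8  90.1  89.6  89.8  91.8 103.2 132.2 163.  179.8 184.5 184.8
 184.2 183.2 183.2]
265 L [187.7 186.  185.7 183.7 182.3 182.7 183.7 184.3 182.7 180.7 179.7 179.7 180.3 181.7 179.7 177.7 174.3 169.  151.  123.3 100.3 103.7 129.7 150.  158.  158.7 155. ] R [ 90.   90.   89.   88.3  86.3  92.7 115.3 144.7 167.3 177.7 182.3 184.  185.3 187.7 188.7 188.7 188.3 188.7 187.3 184.3 182.7 181.7 182.7 183.7]
275 L [182.3 181.7 182.3 183.3 183.7 182.  179.7 178.7 179.  179.7 180.3 177.3 167.3 147.  118.   97.   90.3  90.   90.3  89.7  90.3  89.3  89.7  89.3  89.   89.7  89. ] R [ 87.7  88.3  88.7  88.3  88.3  88.3  88.   88.   88.   88.7  89.3 104.7 136.3 167.  181.7 183.7 181.3 180.7 181.7 182.7 183.  182.  180.7 180.7]
285 L [182.7 182.7 181.7 179.3 178.7 178.3 178.3 178.7 176.  167.  144.  116.   96.7  91.   90.   89.7  87.   75.   55.3  32.   19.3  17.3  16.7  18.7  17.7  17.3  21.7] R [ 18.7  16.3  18.7  17.3  18.3  20.   36.   77.3 121.7 151.  162.3 164.7 165.  164.  159.7 142.7 122.7 111.  109.3 109.  110.  111.  112.  112. ]
```

```bash
python3 -m jog '23 0 0 0 0 0.1 20;23 0 0 0 0 0.1 20;0 0 0 0 0 0.155 20;0 0 0 0 0 0.155 20;0 0 20 0 0 0 20;0 0 20 0 0 0 20;0 0 10 0 0 0 20;0 0 0 0 0 0 20' ; python3 - <<'E'
from h import *
P=np.array([[*read_state()['position'],*read_state()['force']] for i in range(6) if capture('wrist')]); print(P.mean(0).round(4),P.std(0).round(4),read_state()['tcp_rot'])
fit(['scene','side'],'shaft',SHAFT,[.5197,-.2367,-.185],P[:,2].mean()-.0325)
a=capture('scene');b=capture('side')
cr=lambda im,u,v,r=40:cv2.resize(im['color'][v-r:v+r,u-r:u+r,::-1],(390,390),interpolation=cv2.INTER_CUBIC)
cv2.imwrite('pics/ins1.png',np.hstack([cr(a,252,185),cr(b,388,290)]))
E
```

```text
time_s: 11.15
position: [0.5227, -0.2355, 0.197]
tcp_rot: [[0.186, 0.983, -0.001], [0.983, -0.186, 0.001], [0.001, -0.001, -1.0]]
force: [-0.2, 0.6, -5.2]
opening: 0.301
grasp_force: 30.0
[ 0.5235 -0.236   0.1982  0.0146  0.1638 -5.0632] [1.000e-04 1.000e-04 3.000e-04 3.189e-01 4.729e-01 5.254e-01] [[ 1.85902146e-01  9.82567438e-01  1.27358754e-03]
 [ 9.82568064e-01 -1.85901126e-01 -8.78284552e-04]
 [-6.26212443e-04  1.41466143e-03 -9.99998803e-01]]
shaft ['scene'] 0.5283 -0.2226 yaw 57.6 cost 0.433
shaft ['side'] 0.5177 -0.2437 yaw 3.5 cost 0.765
shaft ['scene', 'side'] 0.5213 -0.2377 yaw -11.6 cost 1.535
```

View pics/ins1.png

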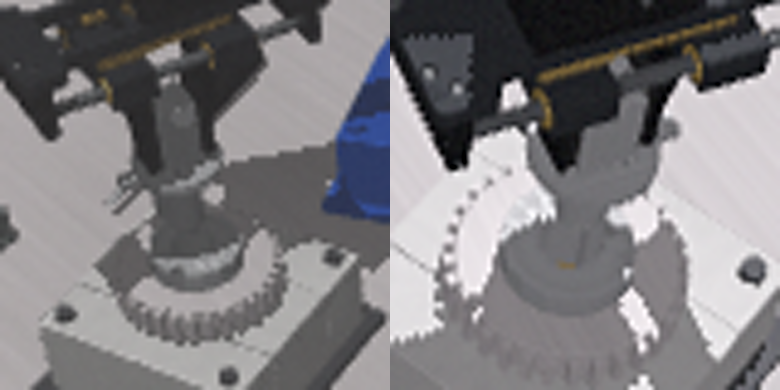

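The picture shows the shank just above the hub, slightly to one side. My second 23 mm row ran along the already turned axis, which puts the shaft about 3 mm too far in +x. I'll correct that and then descend slowly.

```bash
python3 -m jog '-0.7 -2.9 0 0 0 0 20;0 0 0 0 0 0 20;0 0 6 0 0 0 20;0 0 6 0 0 0 20;0 0 4 0 0 0 20;0 0 3 0 0 0 20;0 0 3 0 0 0 20;0 0 0 0 0 0 20'; python3 - <<'E'
from h import *
P=np.array([[*read_state()['position'],*read_state()['force'],*read_state()['moment']] for i in range(4) if capture('wrist')]); print(P.mean(0).round(4))
E
```

```text
time_s: 12.75
position: [0.5199, -0.2357, 0.1753]
tcp_rot: [[0.186, 0.983, -0.0], [0.983, -0.186, 0.0], [0.0, -0.0, -1.0]]
force: [0.2, -0.4, -4.4]
opening: 0.297
grasp_force: 30.0
[ 0.5201 -0.2358  0.1757  0.1337  0.0141 -5.007  -0.1178  0.0656 -0.0311]
```

```bash
python3 -m jog '0 0 3 0 0 0 20;0 0 3 0 0 0 20;0 0 2 0 0 0 20;0 0 0 0 0 0 20'; python3 -m jog '0 0 1.5 0 0 0 20;0 0 1.5 0 0 0 20;0 0 1.5 0 0 0 20;0 0 0 0 0 0 20'; python3 - <<'E'
from h import *
P=np.array([[*read_state()['position'],*read_state()['force'],*read_state()['moment']] for i in range(4) if capture('wrist')]); print(P.mean(0).round(4))
E
```

```text
time_s: 13.45
position: [0.5199, -0.2357, 0.1673]
tcp_rot: [[0.186, 0.983, -0.001], [0.983, -0.186, 0.0], [0.0, -0.001, -1.0]]
force: [0.2, 0.0, -5.4]
opening: 0.299
grasp_force: 30.0
time_s: 13.95
position: [0.5199, -0.2357, 0.1629]
tcp_rot: [[0.186, 0.983, -0.0], [0.983, -0.186, 0.0], [0.0, -0.0, -1.0]]
force: [0.2, -0.5, -4.4]
opening: 0.298
grasp_force: 30.0
[ 0.5201 -0.2358  0.1631 -0.3861  0.3202 -5.1288 -0.0772  0.0459  0.0198]
```

```bash
python3 -m jog '0 0 1.5 0 0 0 20;0 0 1.5 0 0 0 20;0 0 0 0 0 0 20'; python3 -m jog '0 0 1.5 0 0 0 20;0 0 1.5 0 0 0 20;0 0 0 0 0 0 20'; python3 - <<'E'
from h import *
P=np.array([[*read_state()['position'],*read_state()['force'],*read_state()['moment']] for i in range(4) if capture('wrist')]); print(P.mean(0).round(4))
E
```

```text
time_s: 14.52
position: [0.5199, -0.2357, 0.1598]
tcp_rot: [[0.186, 0.983, -0.0], [0.983, -0.186, 0.0], [0.0, -0.0, -1.0]]
force: [0.9, 0.9, -5.5]
opening: 0.294
grasp_force: 30.0
time_s: 14.9
position: [0.5199, -0.2357, 0.1569]
tcp_rot: [[0.186, 0.983, -0.0], [0.983, -0.186, 0.0], [0.0, -0.0, -1.0]]
force: [0.2, 0.4, -5.2]
opening: 0.292
grasp_force: 30.0
[ 0.52   -0.2358  0.157   0.0641 -0.0584 -4.9391 -0.1059  0.0475  0.0207]
```

The key has entered the keyway: the collar is about 7 mm below the landing height with no force. Pressing on to the plunger.

```bash
python3 -m jog '0 0 2.5 0 0 0 20;0 0 2.5 0 0 0 20;0 0 2.5 0 0 0 20;0 0 2.5 0 0 0 20;0 0 0 0 0 0 20'; python3 -m jog '0 0 2 0 0 0 20;0 0 2 0 0 0 20;0 0 2 0 0 0 20;0 0 0 0 0 0 20'; python3 -m jog '0 0 2 0 0 0 20;0 0 2 0 0 0 20;0 0 0 0 0 0 20'; python3 - <<'E'
from h import *
P=np.array([[*read_state()['position'],*read_state()['force'],*read_state()['moment']] for i in range(4) if capture('wrist')]); print(P.mean(0).round(4))
E
```

```text
time_s: 15.72
position: [0.5199, -0.2357, 0.1467]
tcp_rot: [[0.186, 0.983, -0.001], [0.983, -0.186, 0.0], [0.0, -0.001, -1.0]]
force: [-0.1, -0.3, -5.2]
opening: 0.297
grasp_force: 30.0
time_s: 16.23
position: [0.5202, -0.2359, 0.1417]
tcp_rot: [[0.186, 0.983, 0.001], [0.983, -0.186, -0.001], [-0.0, 0.001, -1.0]]
force: [-2.2, 1.1, 2.8]
opening: 0.298
grasp_force: 30.0
time_s: 16.6
position: [0.5202, -0.236, 0.1374]
tcp_rot: [[0.186, 0.983, 0.001], [0.983, -0.186, -0.0], [-0.0, 0.001, -1.0]]
force: [-1.4, 1.2, 6.4]
opening: 0.295
grasp_force: 30.0
[ 0.5203 -0.2359  0.1375 -1.5942  0.917   6.2565  0.1502  0.4801 -0.0195]
```

```bash
python3 -m jog '0 0 1.5 0 0 0 20;0 0 1.5 0 0 0 20;0 0 1 0 0 0 20;0 0 0 0 0 0 20'; python3 -m jog '0 0 0.7 0 0 0 20;0 0 0 0 0 0 20'; python3 -m jog '0 0 0.7 0 0 0 20;0 0 0 0 0 0 20'
```

```text
time_s: 17.3
position: [0.5203, -0.236, 0.1337]
tcp_rot: [[0.186, 0.983, 0.001], [0.983, -0.186, -0.001], [-0.0, 0.001, -1.0]]
force: [-1.4, 1.6, 7.7]
opening: 0.299
grasp_force: 30.0
time_s: 17.55
position: [0.5202, -0.2359, 0.1331]
tcp_rot: [[0.186, 0.983, 0.001], [0.983, -0.186, -0.001], [-0.0, 0.001, -1.0]]
force: [-2.2, 0.8, 7.5]
opening: 0.297
grasp_force: 30.0
time_s: 17.8
position: [0.5203, -0.236, 0.1325]
tcp_rot: [[0.186, 0.983, 0.001], [0.983, -0.186, -0.001], [-0.0, 0.001, -1.0]]
force: [-2.0, 1.3, 8.6]
opening: 0.29
grasp_force: 30.0
```

```bash
python3 -m jog '0 0 0.5 0 0 0 20;0 0 0 0 0 0 20'; python3 -m jog '0 0 0.5 0 0 0 20;0 0 0 0 0 0 20';python3 -m jog '0 0 0.5 0 0 0 20;0 0 0 0 0 0 20'
```

```text
time_s: 18.05
position: [0.5203, -0.236, 0.1325]
tcp_rot: [[0.186, 0.983, 0.001], [0.983, -0.186, -0.001], [-0.001, 0.001, -1.0]]
force: [-2.8, 1.9, 11.8]
opening: 0.3
grasp_force: 30.0
time_s: 18.3
position: [0.5203, -0.2359, 0.1324]
tcp_rot: [[0.186, 0.983, 0.001], [0.983, -0.186, -0.001], [-0.001, 0.001, -1.0]]
force: [-4.3, 1.9, 13.8]
opening: 0.293
grasp_force: 30.0
time_s: 18.55
position: [0.5203, -0.2359, 0.1324]
tcp_rot: [[0.186, 0.983, 0.001], [0.983, -0.186, -0.001], [-0.001, 0.001, -1.0]]
force: [-3.8, 2.6, 17.0]
opening: 0.297
grasp_force: 30.0
```

The TCP has stopped at z = 0.1324, as expected for home, while the force rises: the collar is seated with about 8 N beyond the spring. I'll check by sight.

```bash
python3 - <<'E'
from h import *
a=capture('scene');b=capture('side')
cr=lambda im,u,v,r=40:cv2.resize(im['color'][v-r:v+r,u-r:u+r,::-1],(390,390),interpolation=cv2.INTER_CUBIC)
cv2.imwrite('pics/end.png',np.hstack([cr(a,252,195),cr(b,388,295)]))
P=np.array([[*read_state()['position'],*read_state()['force'],read_state()['grasp_force']] for i in range(5) if capture('wrist')]); print(P.mean(0).round(4))
E
```

```text
[ 0.5203 -0.2359  0.1324 -3.989   2.5853 16.671  29.999 ]
```

View pics/end.png

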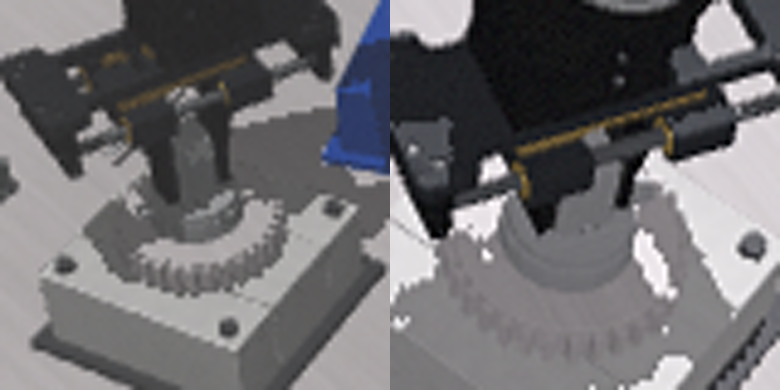

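The picture shows the collar flush on the hub in both views, at (205,215) left and (570,265) right, with the head still gripped. Force is steady, so I'm handing in.

```bash
python3 -c "
from rig import *
print(hand_in())"
```

```text
the job is handed in; nothing more can be done
None
```

I handed the job in with the keyed shaft fully seated in the white drive's hub: its key is in the keyway, the collar is flush, and it is still gripped at 30 N and pressed about 8 N beyond the spring, at about 19 s of the 48 s limit.

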